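Set up a pump shaft between stop and tailstock for a run-out check

ROBOT

A 7-joint arm with a two-finger parallel gripper is mounted at the origin on a cart in front of the work surface, level with it; the furniture and walls round the work are solid. World frame = base frame: x ahead of the robot, y to its left, z up, the work surface at z = 0. Lengths are in m, angles in rad, forces in N, time in s.
With the tool pointing down it reaches from about 0.4 to 0.85 m from the base axis. Payload 10.4 kg.
Tool frame: the origin (TCP) lies at the very end of the fingers, on their centre line; the grasp point (between the pads) lies 19 mm behind it (manip.grip_point_offset is the distance from the TCP to the grasp point, in m); z points along the fingers, y is the line along which they close (so a half turn about z gives the same grasp; the last joint's range is limited). The gripper opens to 85 mm and grips with 20 to 120 N. Pads are 22 mm wide; open, the fingers measure 114 mm over their backs; the gripper's body (76 mm by 85 mm) begins 54 mm behind the grasp point. The pads swing forward as they close: fully open they stand 13 mm farther back than shut.
Start: joints at [-1.261, 0.332, -0.065, 1.46, 0.022, 1.35, -0.088], TCP at [0.204, 0.591, 0.231] pointing down, gripper open.
Joint ranges: [-2.6, 2.6], [-0.5, 2.12], [-1.47, 1.34], [0.16, 2.42], [-1.27, 4.41], [0.06, 2.06], [-2.6, 2.6]. Speed limits (rad/s): [2.22, 2.22, 2.79, 2.79, 3.14, 3.14, 3.14].

INTERFACE

Orientations are given as a unit quaternion [x, y, z, w].
In Python, from workcell import manip gives the robot as it stands. The module is installed in compiled form; this text tells all that it offers.
- The arm moves only by the shell command python3 -m inch 'ROWS' [OPENING] [FORCE]. ROWS is JSON, a list of rows, each a list of 2 entries, a list of its own where there are three numbers: the shift along the tool's x, y, z each as a share of 0.08 m, from -1 to 1, then the turn, a rotation vector about the tool's x, y, z each as a share of 45 degrees, from -1 to 1. A call has exactly 10 rows; each row is the pose to reach, as a shift and turn from the pose commanded when the call began, along the tool's axes at that moment; what a row does not reach only later rows make up. A row lasts 1/10 s, in which the tool goes at most 50 mm and 8.59 degrees, less where a joint would pass 70% of its speed; a pose out of reach is approached as far as the arm can. A call with a number of a shift or a turn outside -1 to 1 is refused whole. A call with a gripper value outside its range is refused whole. OPENING is the opening, from 0 (shut) to 1 (fully open), set as the call begins (- or left out, the last holds). The fingers move at their own pace and stop on an object; FORCE is the grip in N (left out, the last holds). Time passes only in rows, so rows that repeat a pose let the fingers close, or fill a call up. It gives the time, the measured TCP pose, the force, the opening and the grip force at its end, in the units of the state.
- manip.get_obs(): the state, without advancing time (a new reading comes with each control period).
- manip.camera(name): name is "scene" or "side" or "wrist"; returns the picture (420x560x3 uint8, red, green, blue); there is no depth.
- manip.camera_params(name): a dict with "fov_y" (degrees; the focal length in pixels is half the picture's height over the tangent of half this angle, whatever the lens; pixels are square), "cx", "cy" (the principal point, pixels), "camera_from_world" (4x4, takes a point from world to camera coordinates); the wrist camera has in their place "T_tool_cam" (4x4, takes a point from camera to tool coordinates, whose origin is the TCP and whose axes are the flange's). Camera axes: x right, y up, looking along -z (the intrinsics and any distortion apply to the point x, -y, -z); pixel columns grow to the right and rows downward; lengths in m; the calibration is good to about 2 mm. The wrist camera is an equidistant fisheye: a pixel r from the principal point sees the ray r / f radians off the axis. A picture is of the moment at which its call begins: read the wrist's pose just before it. camera_params takes no time and is no camera call.
- manip.hand_in(): hands the job in; it is judged then, once.
The state is a dict: "clock": time; "joint_pos": joint angles; "joint_velocities": joint speeds; "tau": joint torques, N m; "position": TCP position; "ee_rot": TCP orientation; "ft_force": force on the tool from outside, world axes, zero at the start; "torque": the same for the moment, N m; "grip_width": opening from 0.0 (shut) to 1.0 (fully open); "grasp_force": force on a finger pad.
Only numpy, scipy, OpenCV 4.12 (cv2) and the standard library are available. Lean on these libraries where they do the work, as an engineer would, in place of code of your own. Each camera call takes 0.05 s, during which the arm holds its last target. There are 200 camera calls.

TASK

Lift the steel shaft by one end out of its slotted white keeper block and lay it down in the two orange notches of the low rest, then let go and take it again by its middle and lay it gently in the two V-blocks of the grey checking fixture. Once it lies there and is let go, slide the blue tailstock up by its black tab until you feel its sprung brass nose press the shaft lightly against the end stop, pushing no harder than that needs, and leave it so. Do not drop the shaft onto the bench, and leave the bottle, timer, petri dish and cup where they stand.

Things in the scene. Friction and masses are not known exactly. Their poses are not given: they have to be found in the camera images.
- shaft: Loose polished steel shaft: cylinder, 14 mm diameter, 140 mm long, about 0.1 kg, dark band round its middle 30 mm, thin brass ring near each end; both ends alike. Origin at its centre on its axis; its y runs along the shaft, x and z turn as it rolls. At the start it lies along the keeper's y in its slot, axis 45 mm above the bench. It slides along the V-blocks under 1 to 2 N.
- keeper: White slotted block fixed to the bench, 56 mm (x) by 92 mm (y) by 70 mm tall, which stores the shaft. Origin at the centre of its underside, z up. A slot 20 mm wide, floor 38 mm above the bench, runs right through along its y: the middle of the shaft is sunk below the block's top and about 24 mm of shaft sticks out at each end.
- rest: Low rest fixed to the bench: black base 50 (x) by 90 (y) by 10 mm, two orange posts at y = -32 and +32 mm, 8 mm thick (y), with 90-degree notches open upward, 31 mm wide, tips 51 mm up. Origin at the centre of its underside, z up. A shaft in both notches lies along y over x = 0, axis 45 mm above the bench. Fingers have room between the posts (56 mm) and outside them.
- fixture: Grey checking fixture fixed to the bench: bed 54 mm wide (x), from y = -110 to +175 mm, 12 mm thick. Origin on its underside midway between its two V-blocks, z up. End stop at the -y end, tailstock at the +y end. A shaft laid in both V-blocks lies along y over x = 0, axis 55 mm above the bench.
- vee (a point): Seat of the V-block nearer the end stop: point on the axis of a seated shaft, at y = -50 mm of the fixture; the other V-block is at y = +50 mm. Each is steel, 14 mm thick (y), with a 90-degree notch open upward, 37 mm wide, tips 63 mm above the bench. The 86 mm between them is free for fingers; next to the end stop and tailstock there is no room for them.
- end_stop: Blue post on the fixture, 34 mm wide, 72 mm tall, front face at y = -92 mm of the fixture; its body frame is the fixture's. A round dark anvil sticks out of it towards the shaft at shaft height, firmly clamped at a setting that differs each time and is not reported: its face is somewhere between y = -80 and -70 mm of the fixture.
- tailstock: Blue block, 34 mm (x) by 34 mm (y), top 67 mm above the bench, front face 125 mm to +y of its origin. Slides on the fixture along y towards the stop (-y) by up to 60 mm; its frame is the fixture's when fully back, and it starts 0 to 12 mm from there. It stays where left (friction 8 N, plus 40 N per m/s when moving). At its far travel it is still clear of the V-blocks.
- nose_tip (a point): Round tip of the brass nose (10 mm diameter, at shaft height) on the tailstock, 20 mm ahead of its front face. The nose is pushed in against a spring of 1.5 N per mm with 4 mm of travel; the point is fixed to the tailstock and shows the tip when the nose is out.
- tab (a point): Centre of the top of the black tab on the tailstock, by which it is pushed or pinched: 30 mm wide (x), 10 mm thick (y), from 67 to 100 mm above the bench. Moves with the tailstock.
- buffer_bottle: small blue-capped squeeze bottle, 43 mm across, 111 mm tall, loose. Bystander, leave it alone. Origin at the centre of its underside.
- wind_timer: white wind-up timer with a red dial, 52x64x44 mm, loose. Bystander, leave it alone. Origin at the centre of its underside.
- petri: clear petri dish, 63 mm across, 14 mm tall, loose. Bystander, leave it alone. Origin at the centre of its underside.
- cup: green plastic cup, 55 mm across, 64 mm tall, loose. Bystander, leave it alone. Origin at the centre of its underside.
There are look-alikes about, which are no part of the job. Leave any pink look-alike of the rest alone.

How it is judged:
On the way, in this order (a step that is already met when the one before it is completed fails the run):
1. the shaft lies in both notches of the low rest, let go (x of shaft in the frame of rest between -0.004 and 0.004 m and z of shaft in the frame of rest between 0.041 and 0.049 m and angle between the y axis of shaft and the y axis of rest, either way round below 0.05 rad and y of shaft in the frame of rest between -0.035 and 0.035 m and contact force between shaft and the fingers below 0.05 N and linear speed of shaft below 0.02 m/s), for 0.2 s.
2. the shaft lies in both V-blocks of the fixture, let go, not yet held by the nose (x of shaft in the frame of fixture between -0.004 and 0.004 m and z of shaft in the frame of fixture between 0.051 and 0.059 m and angle between the y axis of shaft and the y axis of fixture, either way round below 0.05 rad and contact force between shaft and the fingers below 0.05 N and linear speed of shaft below 0.02 m/s and contact force between shaft and tailstock below 0.3 N), for 0.2 s.
At the end, for the whole second after the job is handed in: The shaft lies at rest in both V-blocks of the fixture (axis within 4 mm of the seated line in x and height, within 0.05 rad of the fixture's y), the tailstock's nose presses it with 1.2 to 10 N, and its other end bears on the end stop with more than 0.3 N (x of shaft in the frame of fixture between -0.004 and 0.004 m and z of shaft in the frame of fixture between 0.051 and 0.059 m and angle between the y axis of shaft and the y axis of fixture, either way round below 0.05 rad and linear speed of shaft below 0.01 m/s and contact force between shaft and tailstock between 1.2 and 10 N and contact force between shaft and end_stop above 0.3 N); the robot touches nothing.
It fails at once if the tailstock pushes the shaft harder than 20 N (contact force between shaft and tailstock above 20 N).
It fails at once if the shaft is pressed or knocked harder than 30 N on the fixture (contact force between shaft and fixture above 30 N).
It fails at once if the shaft falls to the bench (height (world z) of shaft below 0.02 m).
It fails at once if the bottle, timer, petri dish or cup is moved more than 20 mm (distance of any of buffer_bottle, wind_timer, petri, cup from where it was at the start of the episode above 0.02 m).
It also fails if it takes over 61 s, if anything falls off the work surface, if the arm or the gripper's body presses on something with over 40 N, if the wrist force passes 120 N, or if a joint passes its speed limit or range.

## Working session

There is one attempt and no reset: what is moved stays moved. The work goes in short steps, Python scripts to look and compute and a shell command to move; the robot and the scene stay as the last step left them, time stands still between calls to the robot, and variables do not carry over. Pictures are saved under pics/ and viewed, at most 10 in all, crops included, and the job is handed in when it is done.

```bash
mkdir -p pics; ls
python3 - <<'E'
from workcell import manip
import cv2,numpy as np
np.set_printoptions(precision=4,suppress=True)
o=manip.get_obs();print(o)
for n in("scene","side","wrist"):
    im=manip.camera(n);cv2.imwrite(f"pics/{n}0.png",im[:,:,::-1]);print(n,manip.camera_params(n))
print(manip.grip_point_offset)
E
```

```text
pics
{'clock': 0.0, 'joint_pos': array([-1.2606,  0.3329, -0.0647,  1.461 ,  0.0216,  1.3499, -0.0885]), 'joint_velocities': array([-0.0005,  0.0007,  0.0003,  0.001 , -0.0009, -0.0005, -0.0012]), 'tau': array([ -0.0007, -62.5444,   0.0487, -39.1608,   0.0162,   0.0095,
         0.    ]), 'position': array([0.2041, 0.5904, 0.2305]), 'ee_rot': array([ 0.1656,  0.9862, -0.0007, -0.0001]), 'ft_force': array([-0.0652, -0.0283, -0.2233]), 'torque': array([-0.0497, -0.0068,  0.0005]), 'grasp_force': 0.0, 'grip_width': 1.0046120953653908}
scene {'fov_y': 56.33416730144869, 'cx': 284.64050297521356, 'cy': 214.39904649551846, 'camera_from_world': array([[-0.4712, -0.882 ,  0.001 ,  0.2897],
       [ 0.4438, -0.2361,  0.8644, -0.2547],
       [-0.7622,  0.4078,  0.5027, -0.669 ],
       [ 0.    ,  0.    ,  0.    ,  1.    ]])}
side {'fov_y': 48.06195691199911, 'cx': 286.8121839929993, 'cy': 207.2473372199869, 'camera_from_world': array([[ 0.1426, -0.9897, -0.0079, -0.0014],
       [ 0.8844,  0.1239,  0.4499, -0.4411],
       [-0.4443, -0.0711,  0.893 , -1.1438],
       [ 0.    ,  0.    ,  0.    ,  1.    ]])}
wrist {'fov_y': 65.70646984690485, 'cx': 283.3066460920608, 'cy': 207.70872753386902, 'T_tool_cam': array([[-0.0005,  0.9616,  0.2744,  0.0689],
       [ 1.    ,  0.0004,  0.0006,  0.0008],
       [ 0.0005,  0.2744, -0.9616, -0.1421],
       [ 0.    ,  0.    ,  0.    ,  1.    ]])}
0.0187
```

View pics/scene0.png

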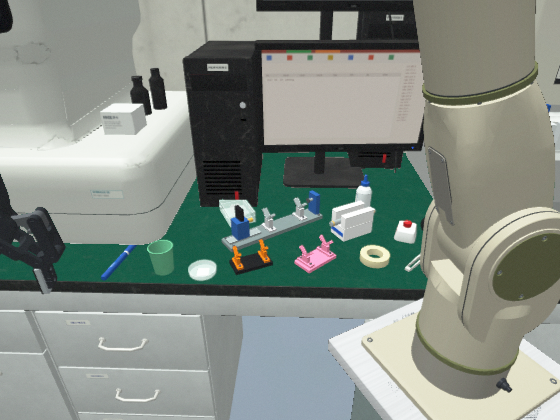

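View pics/side0.png

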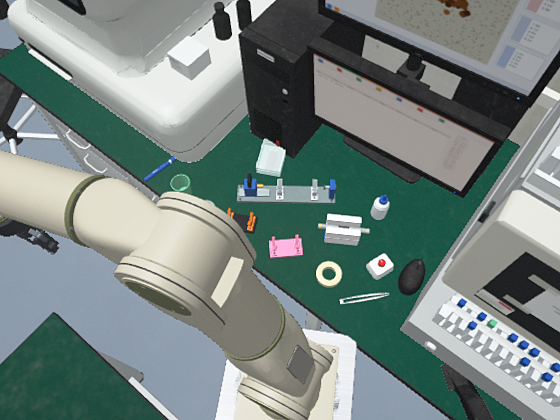

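Run:
```python
import cv2
s=cv2.imread('pics/scene0.png')[180:285,180:420]; cv2.imwrite('pics/sc1.png',cv2.resize(s,None,fx=3.333,fy=3.333,interpolation=cv2.INTER_CUBIC))
s=cv2.imread('pics/side0.png')[165:270,215:400]; cv2.imwrite('pics/si1.png',cv2.resize(s,None,fx=4,fy=4,interpolation=cv2.INTER_CUBIC))
```

```text
(no output)
```

View pics/sc1.png

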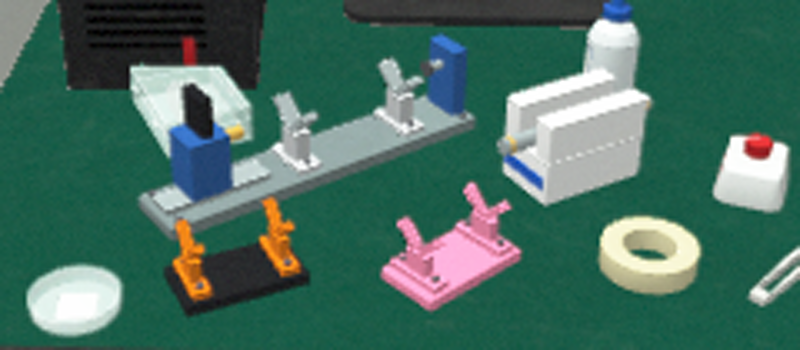

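View pics/si1.png

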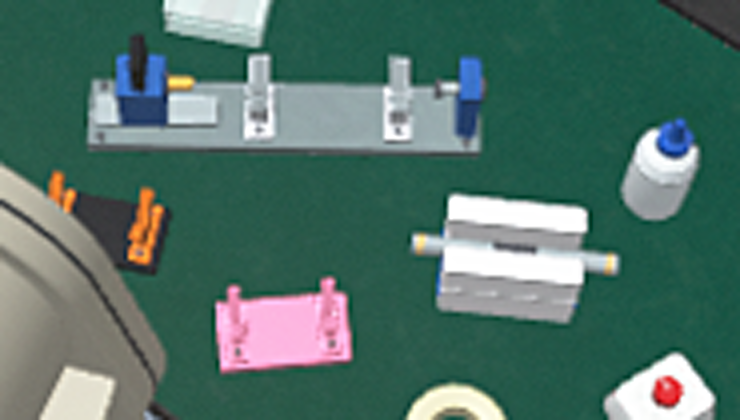

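```bash
cat > h.py <<'E'
import numpy as np
from scipy.optimize import least_squares
from scipy.spatial.transform import Rotation as R
from workcell import manip
def proj(name,P):
    p=manip.camera_params(name);M=np.array(p['camera_from_world']);f=210/np.tan(np.radians(p['fov_y'])/2)
    c=np.atleast_2d(P)@M[:3,:3].T+M[:3,3]
    return np.c_[p['cx']-f*c[:,0]/c[:,2],p['cy']+f*c[:,1]/c[:,2]]
def w(pose,P):
    P=np.atleast_2d(P)/1000.;c,s=np.cos(pose[2]),np.sin(pose[2])
    return np.c_[pose[0]+c*P[:,0]-s*P[:,1],pose[1]+s*P[:,0]+c*P[:,1],P[:,2]]
E
cat > fit.py <<'E'
from h import *
np.set_printoptions(precision=4,suppress=True)
D={'fixture':([(92,82,27,175,12),(88,146,-27,175,12),(480,147,-27,-110,12)],[(140,200,27,175,12),(180,228,-27,175,12),(475,118,-27,-110,12)]),
'rest':([(170,208,25,-45,10),(157,268,-25,-45,10)],[(165,268,25,45,10),(190,305,-25,45,10),(308,270,-25,-45,10),(183,222,15.5,32,51),(270,200,15.5,-32,51)]),
'keeper':([(448,197,28,46,70),(587,208,28,-46,70),(437,308,-28,46,0),(572,322,-28,-46,0)],[(510,95,28,46,70),(613,70,28,-46,70),(650,95,-28,-46,70),(540,120,-28,46,70),(548,201,-28,46,0),(640,165,-28,-46,0)]),
'shaft':([(413,242,0,70,45),(620,265,0,-70,45)],[(503,147,0,70,45)])}
for k,(si,sc) in D.items():
    si=np.array(si,float);sc=np.array(sc,float)
    def r(q):
        return np.r_[(proj('side',w(q,si[:,2:]))-si[:,:2]/4-[215,165]).ravel(),(proj('scene',w(q,sc[:,2:]))-sc[:,:2]/3.333-180).ravel()]
    s=least_squares(r,[.6,0.1,0],loss='soft_l1');print(k,s.x,np.round(r(s.x),1))
E
python3 fit.py
```

```text
fixture [0.5307 0.044  0.1415] [-0.2  0.4 -0.1  0.7  0.5  0.2  0.  -1.6 -1.2  0.1  0.2 -1.9]
rest [ 0.4175  0.1924 -0.0119] [-0.2 -0.1 -0.2  0.8 -0.4 -0.3  0.1  0.7  1.3 -0.1 -0.2 -0.6 -0.3 -1.2]
keeper [ 0.4237 -0.0967  0.0213] [ 1.1 -0.7  0.3  0.2  0.4  0.5 -0.4  0.6 -0.6 -1.1 -2.9 -1.9  0.  -0.3
  3.8  1.2 -0.8  0.8 -0.1  1.9]
shaft [ 0.4239 -0.0981  0.0256] [ 0.1  0.4 -0.3 -0.   0.  -1. ]
```

```bash
cat >> h.py <<'E'
def state():
    o=manip.get_obs();return np.array(o['position']),R.from_quat(o['ee_rot']),o
def tool(az): # tool pointing down, tool x at azimuth az (rad)
    x=np.array([np.cos(az),np.sin(az),0]);z=np.array([0,0,-1.]);return R.from_matrix(np.c_[x,np.cross(z,x),z])
def plan(p,az,start=None):
    q,r=start or state()[:2];T=tool(az)
    for i in range(12):
        d=r.inv().apply(np.array(p)-q)/.08;t=(r.inv()*T).as_rotvec()/(np.pi/4)
        if max(abs(d).max(),abs(t).max())<.004:break
        d=d/max(1,abs(d).max());t=t/max(1,abs(t).max());d=np.round(d,3);t=np.round(t,3)
        print([d.tolist(),t.tolist()])
        q=q+r.apply(d*.08);r=r*R.from_rotvec(t*np.pi/4)
    return q,r
E
python3 -c "
from h import *
plan([.44,.05,.23],np.pi/2+.0235)"; python3 -m inch 2>&1 | tail -3
```

```text
[[-0.921, -1.0, 0.003], [-0.001, 0.001, 1.0]]
[[-1.0, -0.041, 0.001], [-0.0, -0.0, 0.546]]
[[-1.0, 0.409, 0.001], [-0.001, -0.0, 0.0]]
[[-1.0, 0.408, 0.001], [0.0, -0.0, 0.0]]
[[-1.0, 0.409, 0.001], [0.0, -0.0, 0.0]]
[[-1.0, 0.408, 0.002], [0.0, -0.0, 0.0]]
[[-0.639, 0.261, 0.001], [0.0, -0.0, 0.0]]
invalid input
```

```bash
python3 -m inch '[[[-0.4,-0.4,0],[0,0,0.2]],[[-0.92,-1,0],[0,0,0.4]],[[-0.92,-1,0],[0,0,0.6]],[[-0.92,-1,0],[0,0,0.8]],[[-0.92,-1,0],[0,0,1]],[[-0.92,-1,0],[0,0,1]],[[-0.92,-1,0],[0,0,1]],[[-0.92,-1,0],[0,0,1]],[[-0.92,-1,0],[0,0,1]],[[-0.92,-1,0],[0,0,1]]]'
python3 -m inch '[[[-0.4,0,0],[0,0,0.2]],[[-1,-0.04,0],[0,0,0.4]],[[-1,-0.04,0],[0,0,0.546]],[[-1,-0.04,0],[0,0,0.546]],[[-1,-0.04,0],[0,0,0.546]],[[-1,-0.04,0],[0,0,0.546]],[[-1,-0.04,0],[0,0,0.546]],[[-1,-0.04,0],[0,0,0.546]],[[-1,-0.04,0],[0,0,0.546]],[[-1,-0.04,0],[0,0,0.546]]]' 0.6
python3 -m inch '[[[-0.4,0.2,0],[0,0,0]],[[-1,0.41,0],[0,0,0]],[[-1,0.41,0],[0,0,0]],[[-1,0.41,0],[0,0,0]],[[-1,0.41,0],[0,0,0]],[[-1,0.41,0],[0,0,0]],[[-1,0.41,0],[0,0,0]],[[-1,0.41,0],[0,0,0]],[[-1,0.41,0],[0,0,0]],[[-1,0.41,0],[0,0,0]]]'
python3 -c "
from h import *
plan([.44,.05,.23],np.pi/2+.0235)"
```

```text
clock: 1.15
position: [0.2476, 0.4911, 0.2313]
ee_rot: [0.53, 0.848, -0.0, -0.0]
ft_force: [-0.7, 0.9, -0.1]
grip_width: 0.996
grasp_force: 0.0
clock: 2.15
position: [0.2796, 0.4178, 0.2313]
ee_rot: [0.698, 0.716, -0.0, 0.0]
ft_force: [-0.2, -0.5, 0.3]
grip_width: 0.602
grasp_force: 0.0
clock: 3.15
position: [0.3143, 0.3386, 0.2313]
ee_rot: [0.699, 0.716, 0.0, -0.0]
ft_force: [0.2, 0.1, 0.1]
grip_width: 0.596
grasp_force: 0.0
[[-1.0, 0.407, 0.004], [-0.0, -0.0, 0.001]]
[[-1.0, 0.408, 0.005], [-0.0, -0.0, -0.0]]
[[-1.0, 0.408, 0.004], [-0.0, -0.0, -0.0]]
[[-0.644, 0.263, 0.003], [-0.0, -0.0, -0.0]]
```

```bash
python3 -m inch '[[[-0.4,0.4,0],[0,0,0]],[[-1,0.8,0],[0,0,0]],[[-1,0.8,0],[0,0,0]],[[-1,0.8,0],[0,0,0]],[[-1,0.8,0],[0,0,0]],[[-1,0.8,0],[0,0,0]],[[-1,0.8,0],[0,0,0]],[[-1,0.8,0],[0,0,0]],[[-1,0.8,0],[0,0,0]],[[-1,0.8,0],[0,0,0]]]'
python3 -m inch '[[[-0.4,0.4,0],[0,0,0]],[[-1,0.7,0],[0,0,0]],[[-1,0.7,0],[0,0,0]],[[-1,0.7,0],[0,0,0]],[[-1,0.7,0],[0,0,0]],[[-1,0.7,0],[0,0,0]],[[-1,0.7,0],[0,0,0]],[[-1,0.7,0],[0,0,0]],[[-1,0.7,0],[0,0,0]],[[-1,0.7,0],[0,0,0]]]'
python3 -m inch '[[[-0.4,0,0],[0,0,0]],[[-1,0,0],[0,0,0]],[[-1,0,0],[0,0,0]],[[-1,0,0],[0,0,0]],[[-1,0,0],[0,0,0]],[[-1,0,0],[0,0,0]],[[-1,0,0],[0,0,0]],[[-1,0,0],[0,0,0]],[[-1,0,0],[0,0,0]],[[-1,0,0],[0,0,0]]]'
python3 - <<'E'
from h import *
import cv2,json
p,r,o=state();im=manip.camera('wrist')
cv2.imwrite('pics/w1.png',im[:,:,::-1]);cv2.imwrite('pics/w1b.png',cv2.resize(im[:,:,::-1],(800,600),interpolation=cv2.INTER_CUBIC))
json.dump([list(p),list(r.as_quat())],open('w1.json','w'));print(p,r.as_quat(),o['clock'])
E
```

```text
clock: 4.15
position: [0.3802, 0.2602, 0.2313]
ee_rot: [0.699, 0.716, 0.0, -0.0]
ft_force: [-1.5, -0.2, -0.2]
grip_width: 0.602
grasp_force: 0.0
clock: 5.15
position: [0.4381, 0.1816, 0.2313]
ee_rot: [0.699, 0.716, 0.0, -0.0]
ft_force: [0.0, 0.1, 1.2]
grip_width: 0.606
grasp_force: 0.0
clock: 6.15
position: [0.4401, 0.1016, 0.2313]
ee_rot: [0.699, 0.716, -0.0, -0.0]
ft_force: [-0.1, -0.2, -0.2]
grip_width: 0.599
grasp_force: 0.0
[0.44005553 0.10156299 0.23126941] [ 6.98582718e-01  7.15529305e-01 -2.75069158e-06 -1.86974065e-05] 6.15
```

View pics/w1b.png

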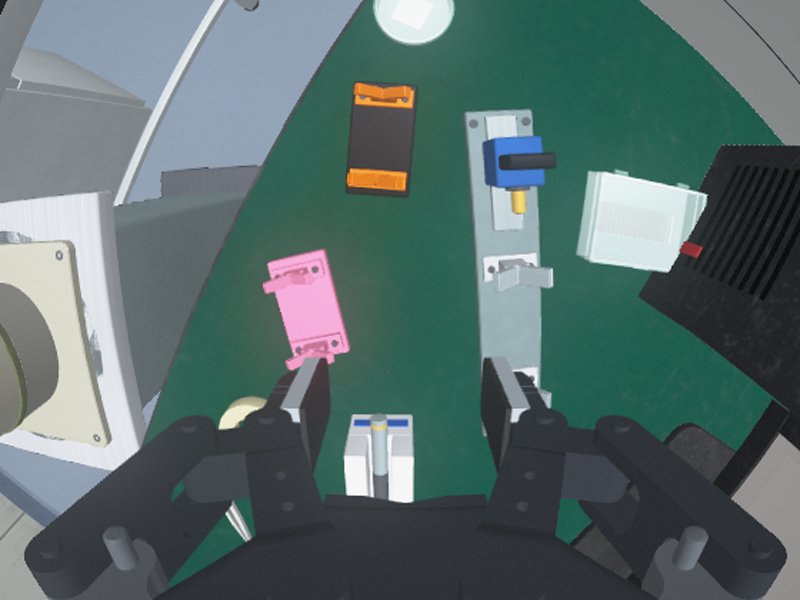

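```bash
cat >> h.py <<'E'
def projw(P,p,q):
    c=manip.camera_params('wrist');T=np.array(c['T_tool_cam']);f=210/np.tan(np.radians(c['fov_y'])/2)
    t=R.from_quat(q).inv().apply(np.atleast_2d(P)-p);v=(t-T[:3,3])@T[:3,:3]
    x,y,z=v[:,0],-v[:,1],-v[:,2];rr=np.hypot(x,y);th=np.arctan2(rr,z)
    return np.c_[c['cx']+f*th*x/rr,c['cy']+f*th*y/rr]
E
cat > fit2.py <<'E'
import json,io,contextlib
with contextlib.redirect_stdout(io.StringIO()): from fit import *
P,Q=json.load(open('w1.json'))
W={'fixture':[(465,113,-27,175,12),(533,110,27,175,12),(553,276,18.5,50,63)],
'rest':[(417,87,25,45,10),(354,82,-25,45,10),(346,194,-25,-45,10),(409,196,25,-45,10)],
'keeper':[(345,455,-28,46,70),(414,455,28,46,70),(352,415,-28,46,0),(412,415,28,46,0)],
'shaft':[(379,418,0,70,45)]}
L={'fixture':[(481,350,-27),(540,330,27)]}
for k,(si,sc) in D.items():
    si=np.array(si,float);sc=np.array(sc,float);wr=np.array(W[k],float)
    def rw(q):
        e=(projw(w(q,wr[:,2:]),P,Q)-wr[:,:2]/1.4286).ravel()
        for u,v,x in L.get(k,[]):
            a=projw(w(q,[(x,y,12) for y in range(-60,100,2)]),P,Q);i=np.argmin(abs(a[:,1]-v/1.4286));e=np.r_[e,a[i,0]-u/1.4286]
        return e
    def r(q):
        return np.r_[rw(q)*1.5,(proj('side',w(q,si[:,2:]))-si[:,:2]/4-[215,165]).ravel(),(proj('scene',w(q,sc[:,2:]))-sc[:,:2]/3.333-180).ravel()*.7]
    s=least_squares(r,[.5,0.1,0],loss='soft_l1');print(k,s.x,np.round(rw(s.x),1),np.round(r(s.x)[len(rw(s.x)):],1))
E
python3 fit2.py
```

```text
fixture [0.532  0.0457 0.119 ] [-0.  -0.2 -0.3 -0.1 -2.   3.   0.1  1.6] [-0.5 -1.2 -0.8 -1.  -0.2  0.5 -0.9 -1.7 -2.2 -0.4 -0.1 -1.1]
rest [ 0.4205  0.1931 -0.0485] [ 0.5 -1.2 -0.7 -0.3 -0.4  0.7  0.1  2.1] [-0.1 -0.5 -0.7  0.3 -0.7 -1.  -1.  -0.2  0.2 -0.2 -0.6 -1.  -0.5 -1.1]
keeper [ 0.4245 -0.0946  0.0186] [-1.1  1.9 -0.1  2.7  0.1 -0.7  0.4 -0.2] [ 0.4 -1.1 -0.4 -0.1 -0.3  0.1 -1.1  0.3 -1.  -0.7 -2.6 -1.3 -0.6 -0.2
  2.   0.9 -1.2  0.6 -0.6  1.4]
shaft [ 0.4241 -0.096   0.0189] [-0.1  0.4] [-0.6  0.1 -1.1 -0.  -0.6 -0.6]
```

```bash
python3 -c "
from h import *
plan([.423,-.036,.10],np.pi/2+.0189)"
```

```text
[[-1.0, -0.148, 0.958], [-0.0, -0.0, 0.006]]
[[-0.714, -0.103, 0.683], [-0.0, -0.0, 0.0]]
```

```bash
python3 -m inch '[[[-0.4,-0.1,0.4],[0,0,0]],[[-1,-0.15,0.96],[0,0,0]],[[-1,-0.15,0.96],[0,0,0]],[[-1,-0.15,0.96],[0,0,0]],[[-1,-0.15,0.96],[0,0,0]],[[-1,-0.15,0.96],[0,0,0]],[[-1,-0.15,0.96],[0,0,0]],[[-1,-0.15,0.96],[0,0,0]],[[-1,-0.15,0.96],[0,0,0]],[[-1,-0.15,0.96],[0,0,0]]]' | head -2
python3 -m inch '[[[-0.3,-0.05,0.3],[0,0,0]],[[-0.71,-0.1,0.68],[0,0,0]],[[-0.71,-0.1,0.68],[0,0,0]],[[-0.71,-0.1,0.68],[0,0,0]],[[-0.71,-0.1,0.68],[0,0,0]],[[-0.71,-0.1,0.68],[0,0,0]],[[-0.71,-0.1,0.68],[0,0,0]],[[-0.71,-0.1,0.68],[0,0,0]],[[-0.71,-0.1,0.68],[0,0,0]],[[-0.71,-0.1,0.68],[0,0,0]]]'
python3 - <<'E'
from h import *
import cv2,json
p,r,o=state();im=manip.camera('wrist')
a=projw([(.4241-.0189*y,-.096+y,.045) for y in(.07,.048)],p,r.as_quat());print(a)
im=im[:,:,::-1].copy()
for u in a: cv2.circle(im,tuple(int(round(t)) for t in u),2,(255,0,255),-1)
cv2.imwrite('pics/w2.png',cv2.resize(im[150:400,120:440],None,fx=2.4,fy=2.4,interpolation=cv2.INTER_CUBIC))
json.dump([list(p),list(r.as_quat())],open('w2.json','w'));print(p,o['clock'])
E
```

```text
clock: 7.2
position: [0.43, 0.0214, 0.1546]
clock: 8.2
position: [0.4234, -0.0357, 0.1002]
ee_rot: [0.699, 0.716, 0.0, -0.0]
ft_force: [-0.1, -0.5, -0.1]
grip_width: 0.603
grasp_force: 0.0
[[281.33000138 213.8303674 ]
 [281.24293428 245.88004746]]
[ 0.42337399 -0.03565794  0.10015778] 8.2
```

View pics/w2.png

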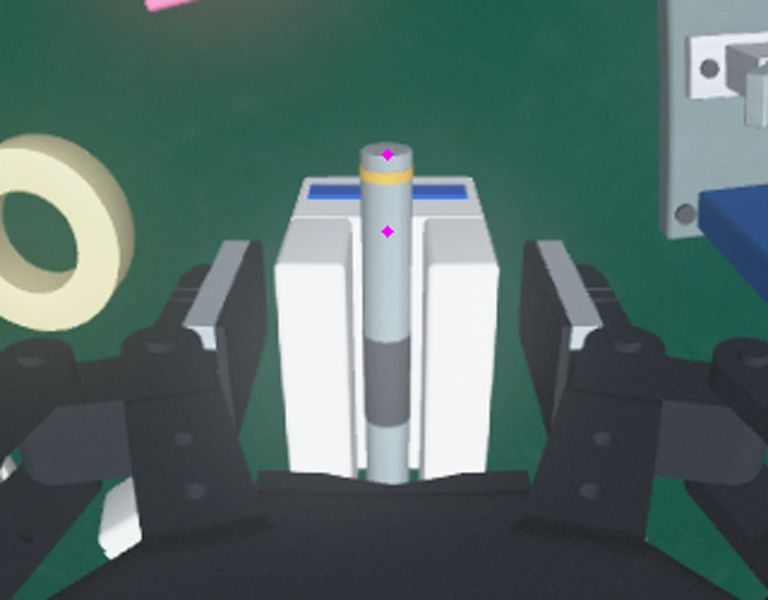

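```bash
python3 -m inch '[[[0.03,0,0.2],[0,0,0]],[[0.03,0,0.45],[0,0,0]],[[0.03,0,0.7],[0,0,0]],[[0.03,0,0.85],[0,0,0]],[[0.03,0,0.92],[0,0,0]],[[0.03,0,0.925],[0,0,0]],[[0.03,0,0.925],[0,0,0]],[[0.03,0,0.925],[0,0,0]],[[0.03,0,0.925],[0,0,0]],[[0.03,0,0.925],[0,0,0]]]'
python3 -m inch '[[[0,0,0],[0,0,0]],[[0,0,0],[0,0,0]],[[0,0,0],[0,0,0]],[[0,0,0],[0,0,0]],[[0,0,0],[0,0,0]],[[0,0,0],[0,0,0]],[[0,0,0],[0,0,0]],[[0,0,0],[0,0,0]],[[0,0,0],[0,0,0]],[[0,0,0],[0,0,0]]]' 0 100
```

```text
clock: 9.25
position: [0.4235, -0.0332, 0.0264]
ee_rot: [0.699, 0.715, 0.0, 0.0]
ft_force: [0.5, -0.1, 0.0]
grip_width: 0.6
grasp_force: 0.0
clock: 10.25
position: [0.4233, -0.0333, 0.0261]
ee_rot: [0.699, 0.715, 0.0, -0.0]
ft_force: [-2.5, 0.6, 4.6]
grip_width: 0.13
grasp_force: 97.6
```

```bash
python3 -m inch '[[[0,0,-0.05],[0,0,0]],[[0,0,-0.15],[0,0,0]],[[0,0,-0.3],[0,0,0]],[[0,0,-0.45],[0,0,0]],[[0,0,-0.6],[0,0,0]],[[0,0,-0.75],[0,0,0]],[[0,0,-0.9],[0,0,0]],[[0,0,-1],[0,0,0]],[[0,0,-1],[0,0,0]],[[0,0,-1],[0,0,0]]]'
python3 - <<'E'
from h import *
import cv2
p,r,o=state();im=manip.camera('wrist')[:,:,::-1];side=manip.camera('side')[:,:,::-1]
a=cv2.resize(im[150:400,120:440],None,fx=1.25,fy=1.25);b=cv2.resize(side[150:265,250:410],None,fx=2.5,fy=2.5)
h=max(a.shape[0],b.shape[0]);f=lambda x:cv2.copyMakeBorder(x,0,h-x.shape[0],0,0,cv2.BORDER_CONSTANT)
cv2.imwrite('pics/w3.png',np.hstack([f(a),f(b)]))
q=plan([.4205-(-.0485)*.063,.1931+.063,.13],np.pi/2-.0485)
E
```

```text
clock: 11.25
position: [0.4233, -0.0333, 0.1062]
ee_rot: [0.699, 0.715, 0.0, -0.0]
ft_force: [-0.5, 0.5, -0.8]
grip_width: 0.126
grasp_force: 97.5
[[1.0, 0.026, -0.084], [-0.001, 0.0, 0.092]]
[[1.0, -0.046, -0.084], [0.0, 0.0, 0.0]]
[[1.0, -0.046, -0.085], [0.0, 0.0, 0.0]]
[[0.615, -0.029, -0.052], [0.0, 0.0, 0.0]]
```

View pics/w3.png

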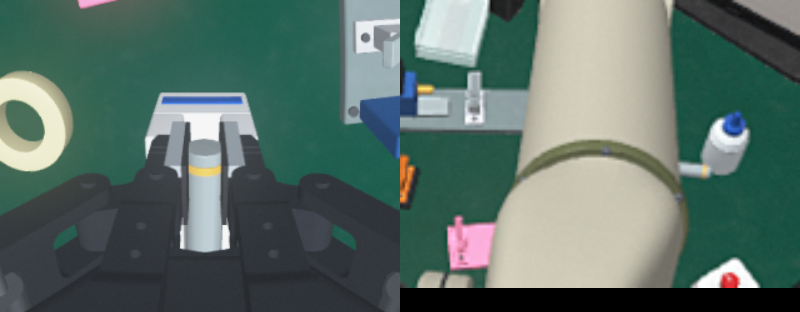

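Run:
```python
from h import *
p,r,o=state();E=p+r.apply([[.007,0,-.0187],[-.133,0,-.0187]])
print(E,projw(E[:1],p,r.as_quat()),proj('side',E[1:]),proj('side',E[1:]-[0,0,.01]))
```

```text
[[ 0.42275987 -0.026391    0.12437184]
 [ 0.42609239 -0.16635133  0.12438544]] [[281.19804282 270.83055759]] [[373.61151815 218.5115434 ]] [[373.00603423 220.1671146 ]]
```

```bash
python3 -m inch '[[[0.2,0.01,-0.05],[0,0,0.03]],[[0.6,0.02,-0.084],[0,0,0.06]],[[1,0.026,-0.084],[0,0,0.092]],[[1,0.026,-0.084],[0,0,0.092]],[[1,0.026,-0.084],[0,0,0.092]],[[1,0.026,-0.084],[0,0,0.092]],[[1,0.026,-0.084],[0,0,0.092]],[[1,0.026,-0.084],[0,0,0.092]],[[1,0.026,-0.084],[0,0,0.092]],[[1,0.026,-0.084],[0,0,0.092]]]' | head -2
python3 -m inch '[[[0.2,-0.01,0],[0,0,0]],[[0.6,-0.03,0],[0,0,0]],[[1,-0.046,0],[0,0,0]],[[1,-0.046,0],[0,0,0]],[[1,-0.046,0],[0,0,0]],[[1,-0.046,0],[0,0,0]],[[1,-0.046,0],[0,0,0]],[[1,-0.046,0],[0,0,0]],[[1,-0.046,0],[0,0,0]],[[1,-0.046,0],[0,0,0]]]' | head -2
python3 -m inch '[[[0.2,-0.01,0],[0,0,0]],[[0.6,-0.03,0],[0,0,0]],[[1,-0.046,0],[0,0,0]],[[1,-0.046,0],[0,0,0]],[[1,-0.046,0],[0,0,0]],[[1,-0.046,0],[0,0,0]],[[1,-0.046,0],[0,0,0]],[[1,-0.046,0],[0,0,0]],[[1,-0.046,0],[0,0,0]],[[1,-0.046,0],[0,0,0]]]' | head -2
python3 -m inch '[[[0.2,-0.01,0],[0,0,0]],[[0.4,-0.03,0],[0,0,0]],[[0.61,-0.03,0],[0,0,0]],[[0.61,-0.03,0],[0,0,0]],[[0.61,-0.03,0],[0,0,0]],[[0.61,-0.03,0],[0,0,0]],[[0.61,-0.03,0],[0,0,0]],[[0.61,-0.03,0],[0,0,0]],[[0.61,-0.03,0],[0,0,0]],[[0.61,-0.03,0],[0,0,0]]]'
python3 - <<'E'
from h import *
import cv2
p,r,o=state();im=manip.camera('wrist')[:,:,::-1].copy();side=manip.camera('side')[:,:,::-1];sc=manip.camera('scene')[:,:,::-1].copy()
q=[.4205,.1931,-.0485];
def mark(im,a):
    for u in a: cv2.circle(im,tuple(int(round(t)) for t in u),1,(255,0,255),-1)
mark(im,projw(w(q,[(25,45,10),(-25,45,10),(15.5,36,51),(-15.5,36,51)]),p,r.as_quat()))
E=p+r.apply([[.007,0,-.0187],[-.133,0,-.0187]]);mark(sc,proj('scene',np.r_[E,w(q,[(15.5,32,51),(-15.5,32,51),(15.5,-32,51),(-15.5,-32,51)])]))
a=cv2.resize(im[150:400,120:440],None,fx=1.25,fy=1.25);b=cv2.resize(sc[200:300,180:310],None,fx=3,fy=3)
h=max(a.shape[0],b.shape[0]);f=lambda x:cv2.copyMakeBorder(x,0,h-x.shape[0],0,0,cv2.BORDER_CONSTANT)
cv2.imwrite('pics/w4.png',np.hstack([f(a),f(b)]));print(p,o['clock'])
E
```

```text
clock: 12.35
position: [0.4235, 0.0464, 0.1128]
clock: 13.35
position: [0.4237, 0.1265, 0.1128]
clock: 14.35
position: [0.4239, 0.2066, 0.1129]
clock: 15.35
position: [0.4239, 0.2555, 0.1129]
ee_rot: [0.724, 0.69, 0.0, -0.0]
ft_force: [-0.5, 0.3, -0.8]
grip_width: 0.128
grasp_force: 97.6
[0.42386501 0.25553448 0.11287774] 15.35
```

View pics/w4.png

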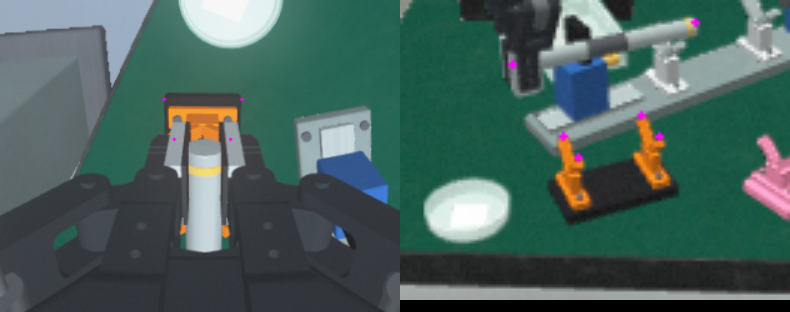

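```bash
python3 -m inch '[[[0,0,0.2],[0,0,0]],[[0,0,0.45],[0,0,0]],[[0,0,0.65],[0,0,0]],[[0,0,0.75],[0,0,0]],[[0,0,0.82],[0,0,0]],[[0,0,0.86],[0,0,0]],[[0,0,0.9],[0,0,0]],[[0,0,0.94],[0,0,0]],[[0,0,0.97],[0,0,0]],[[0,0,1],[0,0,0]]]'
python3 -m inch '[[[0,0,0.02],[0,0,0]],[[0,0,0.04],[0,0,0]],[[0,0,0.06],[0,0,0]],[[0,0,0.07],[0,0,0]],[[0,0,0.08],[0,0,0]],[[0,0,0.08],[0,0,0]],[[0,0,0.08],[0,0,0]],[[0,0,0.08],[0,0,0]],[[0,0,0.08],[0,0,0]],[[0,0,0.08],[0,0,0]]]'
```

```text
clock: 16.5
position: [0.4239, 0.2558, 0.0328]
ee_rot: [0.724, 0.69, 0.0, -0.0]
ft_force: [0.3, 0.3, -0.6]
grip_width: 0.128
grasp_force: 97.6
clock: 17.5
position: [0.4239, 0.2558, 0.0267]
ee_rot: [0.724, 0.69, 0.0, -0.0]
ft_force: [-1.7, -0.2, 5.4]
grip_width: 0.124
grasp_force: 98.1
```

```bash
python3 -m inch '[[[0,0,0],[0,0,0]],[[0,0,0],[0,0,0]],[[0,0,0],[0,0,0]],[[0,0,0],[0,0,0]],[[0,0,0],[0,0,0]],[[0,0,0],[0,0,0]],[[0,0,-0.2],[0,0,0]],[[0,0,-0.5],[0,0,0]],[[0,0,-0.8],[0,0,0]],[[0,0,-0.8],[0,0,0]]]' 0.5
python3 - <<'E'
from h import *
import cv2
p,r,o=state();im=manip.camera('wrist')[:,:,::-1].copy();sc=manip.camera('scene')[:,:,::-1].copy()
q=[.4205,.1931,-.0485];
def mark(im,a):
    for u in a: cv2.circle(im,tuple(int(round(t)) for t in u),1,(255,0,255),-1)
mark(im,projw(w(q,[(0,70,45),(0,15,52),(0,-15,52)]),p,r.as_quat()))
mark(sc,proj('scene',w(q,[(0,70,45),(0,-70,45)])))
a=cv2.resize(im[150:400,120:440],None,fx=1.25,fy=1.25);b=cv2.resize(sc[200:300,180:310],None,fx=3,fy=3)
h=max(a.shape[0],b.shape[0]);f=lambda x:cv2.copyMakeBorder(x,0,h-x.shape[0],0,0,cv2.BORDER_CONSTANT)
cv2.imwrite('pics/w5.png',np.hstack([f(a),f(b)]));print(p,o['clock'])
plan([.4205-.0,.1931,.075],np.pi/2-.0485)
E
```

```text
clock: 18.5
position: [0.4254, 0.2568, 0.0933]
ee_rot: [0.724, 0.69, 0.002, -0.0]
ft_force: [0.6, -0.3, -0.4]
grip_width: 0.501
grasp_force: 0.0
[0.42540292 0.25677388 0.09330934] 18.5
[[-0.787, -0.005, 0.195], [0.001, -0.001, 0.0]]
```

View pics/w5.png

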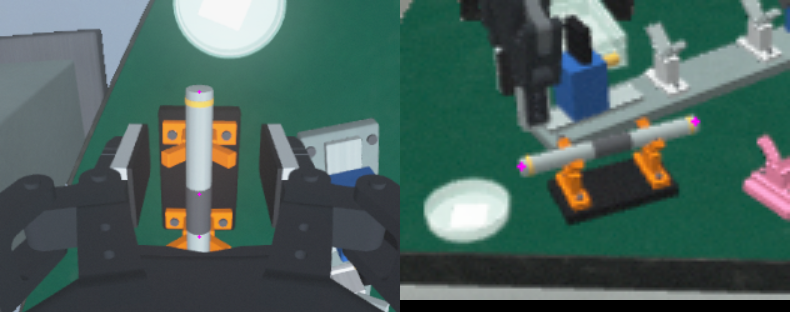

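```bash
python3 -m inch '[[[-0.3,0,0],[0,0,0]],[[-0.6,0,0],[0,0,0]],[[-0.765,0,0],[0,0,0]],[[-0.765,0,0.2],[0,0,0]],[[-0.765,0,0.4],[0,0,0]],[[-0.765,0,0.6],[0,0,0]],[[-0.765,0,0.75],[0,0,0]],[[-0.765,0,0.83],[0,0,0]],[[-0.765,0,0.83],[0,0,0]],[[-0.765,0,0.83],[0,0,0]]]'
python3 -m inch '[[[0,0,0],[0,0,0]],[[0,0,0],[0,0,0]],[[0,0,0],[0,0,0]],[[0,0,0],[0,0,0]],[[0,0,0],[0,0,0]],[[0,0,0],[0,0,0]],[[0,0,0],[0,0,0]],[[0,0,0],[0,0,0]],[[0,0,0],[0,0,0]],[[0,0,0],[0,0,0]]]' 0 80
python3 -m inch '[[[0,0,-0.05],[0,0,0]],[[0,0,-0.2],[0,0,0]],[[0,0,-0.4],[0,0,0]],[[0,0,-0.6],[0,0,0]],[[0,0,-0.8],[0,0,0]],[[0,0,-1],[0,0,0]],[[0,0,-1],[0,0,0]],[[0,0,-1],[0,0,0]],[[0,0,-1],[0,0,0]],[[0,0,-1],[0,0,0]]]'
python3 - <<'E'
from h import *
import cv2,json
p,r,o=state();im=manip.camera('wrist')[:,:,::-1]
cv2.imwrite('pics/w6.png',im);json.dump([list(p),list(r.as_quat())],open('w6.json','w'))
q=[.532,.0457,.119];t=w(q,[(0,6,130)])[0];print(t,p);plan(t,np.pi/2+.119)
E
```

```text
clock: 19.6
position: [0.4211, 0.1947, 0.0243]
ee_rot: [0.724, 0.69, 0.0, 0.0]
ft_force: [-0.5, -0.6, 0.8]
grip_width: 0.497
grasp_force: 0.0
clock: 20.6
position: [0.4193, 0.1949, 0.0244]
ee_rot: [0.724, 0.69, -0.001, -0.001]
ft_force: [-9.8, -0.8, 12.0]
grip_width: 0.137
grasp_force: 77.9
clock: 21.6
position: [0.4205, 0.1942, 0.1033]
ee_rot: [0.724, 0.69, -0.001, -0.0]
ft_force: [0.2, -0.5, -0.8]
grip_width: 0.136
grasp_force: 77.9
[0.53128768 0.05165757 0.13      ] [0.42046226 0.19422752 0.10332587]
[[-1.0, 0.857, -0.194], [-0.001, 0.001, -0.213]]
[[-0.806, 0.485, -0.139], [-0.0, -0.0, -0.0]]
```

```bash
python3 -m inch '[[[-0.1,0,-0.2],[0,0,0]],[[-0.4,0.2,-0.3],[0,0,-0.1]],[[-0.7,0.5,-0.33],[0,0,-0.213]],[[-1,0.857,-0.33],[0,0,-0.213]],[[-1,0.857,-0.33],[0,0,-0.213]],[[-1,0.857,-0.33],[0,0,-0.213]],[[-1,0.857,-0.33],[0,0,-0.213]],[[-1,0.857,-0.33],[0,0,-0.213]],[[-1,0.857,-0.33],[0,0,-0.213]],[[-1,0.857,-0.33],[0,0,-0.213]]]' |head -2
python3 -m inch '[[[-0.2,0.1,0],[0,0,0]],[[-0.5,0.3,0],[0,0,0]],[[-0.8,0.485,0],[0,0,0]],[[-0.8,0.485,0],[0,0,0]],[[-0.8,0.485,0],[0,0,0]],[[-0.8,0.485,0],[0,0,0]],[[-0.8,0.485,0],[0,0,0]],[[-0.8,0.485,0],[0,0,0]],[[-0.8,0.485,0],[0,0,0]],[[-0.8,0.485,0],[0,0,0]]]'
cat > look.py <<'E'
from h import *
import cv2,json
p,r,o=state();im=manip.camera('wrist')[:,:,::-1].copy();cv2.imwrite('pics/w7raw.png',im)
json.dump([list(p),list(r.as_quat())],open('w7.json','w'))
sc=manip.camera('scene')[:,:,::-1].copy()
q=[.532,.0457,.119]
def mark(im,a):
    for u in a: cv2.circle(im,tuple(int(round(t)) for t in u),1,(255,0,255),-1)
F=[(18.5,57,63),(-18.5,57,63),(-27,175,12),(27,175,12),(0,50,43)]
mark(im,projw(w(q,F),p,r.as_quat()))
mark(sc,proj('scene',w(q,[(18.5,50,63),(-18.5,50,63),(18.5,-50,63),(-18.5,-50,63),(-27,-110,12),(-27,175,12)])))
a=cv2.resize(im[60:340,140:440],None,fx=1.5,fy=1.5);b=cv2.resize(sc[180:270,200:340],None,fx=2.4,fy=2.4)
h=max(a.shape[0],b.shape[0]);f=lambda x:cv2.copyMakeBorder(x,0,h-x.shape[0],0,0,cv2.BORDER_CONSTANT)
cv2.imwrite('pics/w7.png',np.hstack([f(a),f(b)]));print(p,o['clock'])
E
python3 look.py
```

```text
clock: 22.65
position: [0.4852, 0.1118, 0.1305]
clock: 23.65
position: [0.5315, 0.0526, 0.1305]
ee_rot: [0.664, 0.748, 0.0, -0.0]
ft_force: [0.2, -0.1, 0.1]
grip_width: 0.135
grasp_force: 78.2
[0.53149872 0.0525866  0.13045822] 23.65
```

View pics/w7.png

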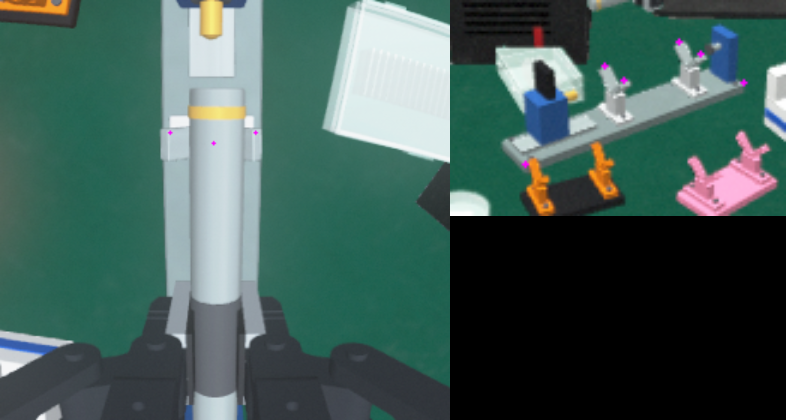

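Run:
```python
from h import *
import json
P,Q=json.load(open('w7.json'));q=[.532,.0457,.119]
# fixture-frame y at given row for height z
for n,row,z,x in(('shaft end top',88/1.5+60,156,0),('end low',105/1.5+60,142.5,0),('band+',302/1.5+60,156,0),('band-',395/1.5+60,156,0),('nose tip',38/1.5+60,55,0),('vee tip',128/1.5+60,63,18),('nose base',0/1.5+60,55,0)):
    y=np.arange(-40,170,.2);a=projw(w(q,[(x,t,z) for t in y]),P,Q);i=np.argmin(abs(a[:,1]-row));print(n,y[i],a[i])
c,s=np.cos(q[2]),np.sin(q[2]);d=P[0]-q[0],P[1]-q[1];print('tcp in fix',c*d[0]+s*d[1],-s*d[0]+c*d[1])
```

```text
shaft end top 76.40000000000165 [279.71885547 118.56329471]
end low 71.80000000000159 [280.11143539 129.91527342]
band+ 21.600000000000875 [280.1408462  261.17948944]
band- -8.799999999999557 [280.4612156  323.29028669]
nose tip 98.20000000000198 [281.37826812  85.46868022]
vee tip 58.800000000001404 [309.29775833 145.32913695]
nose base 115.60000000000221 [281.36833676  59.96461706]
tcp in fix 0.00031983694959380473 0.006897412434408491
```

```bash
python3 -m inch '[[[0.02,-0.02,0.2],[0,0,0]],[[0.02,-0.02,0.45],[0,0,0]],[[0.02,-0.02,0.65],[0,0,0]],[[0.02,-0.02,0.75],[0,0,0]],[[0.02,-0.02,0.82],[0,0,0]],[[0.02,-0.02,0.86],[0,0,0]],[[0.02,-0.02,0.89],[0,0,0]],[[0.02,-0.02,0.92],[0,0,0]],[[0.02,-0.02,0.95],[0,0,0]],[[0.02,-0.02,0.95],[0,0,0]]]'
python3 -m inch '[[[0,0,0.04],[0,0,0]],[[0,0,0.08],[0,0,0]],[[0,0,0.12],[0,0,0]],[[0,0,0.15],[0,0,0]],[[0,0,0.17],[0,0,0]],[[0,0,0.19],[0,0,0]],[[0,0,0.205],[0,0,0]],[[0,0,0.215],[0,0,0]],[[0,0,0.225],[0,0,0]],[[0,0,0.23],[0,0,0]]]'
```

```text
clock: 24.75
position: [0.5297, 0.0538, 0.0543]
ee_rot: [0.664, 0.748, -0.0, -0.0]
ft_force: [-0.5, -0.6, -0.8]
grip_width: 0.136
grasp_force: 78.2
clock: 25.75
position: [0.5298, 0.0538, 0.036]
ee_rot: [0.664, 0.748, 0.0, -0.0]
ft_force: [0.2, -0.7, -1.7]
grip_width: 0.137
grasp_force: 78.2
```

Not touching yet; continue in fine steps.

```bash
python3 -m inch '[[[0,0,0.003],[0,0,0]],[[0,0,0.006],[0,0,0]],[[0,0,0.009],[0,0,0]],[[0,0,0.012],[0,0,0]],[[0,0,0.015],[0,0,0]],[[0,0,0.015],[0,0,0]],[[0,0,0.015],[0,0,0]],[[0,0,0.015],[0,0,0]],[[0,0,0.015],[0,0,0]],[[0,0,0.015],[0,0,0]]]'
```

```text
clock: 26.75
position: [0.5299, 0.0538, 0.0352]
ee_rot: [0.664, 0.748, 0.0, -0.0]
ft_force: [-3.0, 0.3, 5.5]
grip_width: 0.14
grasp_force: 78.7
```

```bash
python3 -m inch '[[[0,0,0],[0,0,0]],[[0,0,0],[0,0,0]],[[0,0,0],[0,0,0]],[[0,0,0],[0,0,0]],[[0,0,0],[0,0,0]],[[0,0,0],[0,0,0]],[[0,0,-0.2],[0,0,0]],[[0,0,-0.5],[0,0,0]],[[0,0,-0.8],[0,0,0]],[[0,0,-1],[0,0,0]]]' 0.5
python3 - <<'E'
from h import *
import cv2,json
p,r,o=state();im=manip.camera('wrist')[:,:,::-1].copy();cv2.imwrite('pics/w8.png',im);sc=manip.camera('scene')[:,:,::-1];cv2.imwrite('pics/sc8.png',sc)
json.dump([list(p),list(r.as_quat())],open('w8.json','w'));print(p,o['clock'],o['ft_force'])
q=[.532,.047,.119]
A=projw(w(q,[(0,75,55),(0,20,62),(0,-10,62)]),p,r.as_quat());print(A)
# brass ring / steel columns at some rows and centre column profile
for row in range(int(A[0,1])-6,int(A[1,1])+5,6):
    g=im[row,230:340].astype(int);print(row,[int(x.mean()) for x in g[::5]])
hsv=cv2.cvtColor(im,cv2.COLOR_BGR2HSV);m=cv2.inRange(hsv,(15,100,100),(35,255,255));n,l,st,ce=cv2.connectedComponentsWithStats(m)
for i in range(1,n):
    if st[i,4]>25:print('brass',st[i],ce[i])
m=cv2.inRange(hsv,(100,130,40),(125,255,255));n,l,st,ce=cv2.connectedComponentsWithStats(m)
for i in range(1,n):
    if st[i,4]>60:print('blue',st[i],ce[i])
E
```

```text
clock: 27.75
position: [0.5303, 0.0538, 0.1164]
ee_rot: [0.664, 0.748, 0.001, 0.0]
ft_force: [0.2, 0.0, -0.2]
grip_width: 0.501
grasp_force: 0.0
[0.53029431 0.05375061 0.11641543] 27.75 [ 0.18432025  0.0303724  -0.15470381]
[[283.03562041 120.25793998]
 [283.13465189 208.85069243]
 [283.1843477  252.58989455]]
114 [81, 82, 83, 85, 181, 182, 181, 181, 180, 183, 184, 184, 187, 186, 186, 186, 186, 186, 87, 88, 87, 87]
120 [81, 82, 85, 85, 179, 181, 183, 181, 181, 182, 207, 220, 196, 185, 184, 184, 185, 185, 88, 86, 85, 85]
126 [81, 82, 85, 86, 179, 180, 181, 182, 156, 181, 198, 196, 185, 185, 184, 183, 188, 185, 88, 87, 87, 85]
132 [81, 83, 84, 85, 178, 182, 181, 182, 182, 179, 206, 221, 196, 185, 186, 186, 189, 186, 88, 87, 88, 86]
138 [83, 81, 84, 85, 181, 182, 179, 183, 183, 180, 208, 220, 197, 184, 185, 186, 187, 180, 87, 88, 86, 84]
144 [81, 82, 83, 87, 181, 241, 242, 242, 202, 181, 207, 220, 196, 233, 243, 243, 242, 177, 89, 88, 86, 85]
150 [81, 82, 84, 88, 172, 200, 196, 198, 197, 181, 208, 220, 195, 182, 182, 186, 176, 203, 88, 88, 85, 84]
156 [80, 80, 84, 85, 183, 200, 200, 200
[... 660 characters left out ...]
17, 191, 179, 181, 182, 182, 154, 85, 83, 82, 80]
198 [77, 79, 80, 80, 175, 176, 177, 176, 176, 181, 207, 217, 188, 179, 179, 179, 181, 148, 84, 81, 83, 81]
204 [75, 77, 79, 82, 170, 173, 176, 177, 165, 180, 208, 216, 187, 178, 177, 180, 179, 144, 83, 82, 81, 80]
210 [77, 76, 78, 80, 163, 172, 173, 174, 165, 110, 121, 121, 110, 177, 175, 179, 179, 145, 84, 82, 80, 80]
brass [114  44  68  24 805] [147.96770186  55.22236025]
brass [274  58  16  28 391] [281.96163683  70.96163683]
brass [271 126  22   4  88] [281.5 127.5]
brass [273 308  19   6  51] [281.78431373 310.78431373]
blue [ 254   21   57   39 1294] [281.14374034  41.34157651]
blue [ 261  314   43   38 1063] [282.16745061 333.52398871]
```

Run:
```python
from h import *
import json,cv2
q=[.532,.047,.119]
def ysol(f,row,z):
    P,Q=json.load(open(f));y=np.arange(40,190,.2);a=projw(w(q,[(0,t,z) for t in y]),P,Q);i=np.argmin(abs(a[:,1]-row));return round(y[i],1),a[i]
print('nose w8',ysol('w8.json',86,55),'w1',ysol('w1.json',149,55))
im=cv2.imread('pics/w1.png')
dark=(im.max(2)<60);dark[:100]=0;dark[130:]=0;dark[:,:330]=0;dark[:,400:]=0
n,l,st,ce=cv2.connectedComponentsWithStats(dark.astype(np.uint8));i=1+np.argmax(st[1:,4]);print(st[i],ce[i])
for row in(st[i,1],st[i,1]+st[i,3]-1):print([(z,ysol('w1.json',row,z)) for z in(70,100)])
```

```text
nose w8 (np.float64(96.6), array([283.00135227,  85.85250405])) w1 (np.float64(97.2), array([363.94121216, 148.90675818]))
[350 109   4   3   7] [351.57142857 110.14285714]
[(70, (np.float64(137.0), array([365.06579169, 108.91338498]))), (100, (np.float64(136.4), array([373.6760427 , 108.96378152])))]
[(70, (np.float64(135.0), array([365.22127666, 111.01082563]))), (100, (np.float64(134.6), array([373.82503422, 111.04951917])))]
```

Run:
```python
from h import *
q=[.532,.047,.119]
s=plan(w(q,[(0,158,130)])[0],np.pi/2+.119)
```

```text
[[1.0, 0.0, -0.086], [0.005, -0.001, -0.0]]
[[0.887, 0.0, -0.077], [-0.0, -0.0, -0.0]]
```

```bash
python3 -m inch '[[[0.1,0,-0.17],[0,0,0]],[[0.4,0,-0.17],[0,0,0]],[[0.7,0,-0.17],[0,0,0]],[[1,0,-0.17],[0,0,0]],[[1,0,-0.17],[0,0,0]],[[1,0,-0.17],[0,0,0]],[[1,0,-0.17],[0,0,0]],[[1,0,-0.17],[0,0,0]],[[1,0,-0.17],[0,0,0]],[[1,0,-0.17],[0,0,0]]]' 0 20
python3 -m inch '[[[0.4,0,0],[0,0,0]],[[0.7,0,0],[0,0,0]],[[0.89,0,0],[0,0,0]],[[0.89,0,0],[0,0,0]],[[0.89,0,0.1],[0,0,0]],[[0.89,0,0.2],[0,0,0]],[[0.89,0,0.3],[0,0,0]],[[0.89,0,0.4],[0,0,0]],[[0.89,0,0.5],[0,0,0]],[[0.89,0,0.65],[0,0,0]]]'
python3 - <<'E'
from h import *
p,r,o=state();q=[.532,.047,.119]
d=p[:2]-q[:2];c,s=np.cos(.119),np.sin(.119);print(p,c*d[0]+s*d[1],-s*d[0]+c*d[1])
E
```

```text
clock: 28.85
position: [0.5204, 0.1328, 0.1284]
ee_rot: [0.664, 0.748, -0.0, -0.0]
ft_force: [0.3, -0.0, -0.4]
grip_width: -0.002
grasp_force: 0.0
clock: 29.85
position: [0.5121, 0.2039, 0.0759]
ee_rot: [0.664, 0.748, 0.0, 0.0]
ft_force: [0.6, 0.7, 0.2]
grip_width: -0.001
grasp_force: 0.0
[0.51212806 0.20386323 0.07591067] -0.0011087043389143292 0.15811305501254114
```

```bash
python3 -m inch '[[[-0.03,0,0],[0,0,0]],[[-0.06,0,0],[0,0,0]],[[-0.09,0,0],[0,0,0]],[[-0.12,0,0],[0,0,0]],[[-0.15,0,0],[0,0,0]],[[-0.18,0,0],[0,0,0]],[[-0.21,0,0],[0,0,0]],[[-0.24,0,0],[0,0,0]],[[-0.24,0,0],[0,0,0]],[[-0.24,0,0],[0,0,0]]]'
python3 - <<'E'
from h import *
import cv2
p,r,o=state();print(o['ft_force'],R.as_matrix(r)[:,0]@o['ft_force'],p)
E
```

```text
clock: 30.85
position: [0.5142, 0.187, 0.0769]
ee_rot: [0.663, 0.748, 0.001, -0.001]
ft_force: [0.9, 7.2, -2.0]
grip_width: 0.003
grasp_force: 3.4
[ 0.87708927  7.20203485 -1.95747225] 7.039093676414248 [0.51419294 0.18696394 0.07693158]
```

```bash
python3 -m inch '[[[-0.015,0,0],[0,0,0]],[[-0.03,0,0],[0,0,0]],[[-0.045,0,0],[0,0,0]],[[-0.06,0,0],[0,0,0]],[[-0.075,0,0],[0,0,0]],[[-0.09,0,0],[0,0,0]],[[-0.1,0,0],[0,0,0]],[[-0.1,0,0],[0,0,0]],[[-0.1,0,0],[0,0,0]],[[-0.1,0,0],[0,0,0]]]' | sed -n 2,4p
cat > m.py <<'E'
from h import *
import cv2
p,r,o=state();im=manip.camera('wrist')[:,:,::-1].copy();cv2.imwrite('pics/p%.2f.png'%o['clock'],im)
X=r.as_matrix()[:,0];d=p-[.532,.047,0];print('y %.2f mm'%(1000*(-np.sin(.119)*d[0]+np.cos(.119)*d[1])),'F',round(X@o['ft_force'],2),o['clock'])
h=cv2.cvtColor(im,cv2.COLOR_BGR2HSV);m=cv2.inRange(h,(15,100,100),(35,255,255));n,l,st,ce=cv2.connectedComponentsWithStats(m)
print([st[i].tolist() for i in range(1,n) if st[i,4]>15])
E
python3 m.py
```

```text
position: [0.5151, 0.1792, 0.0769]
ee_rot: [0.663, 0.748, 0.001, -0.001]
ft_force: [0.1, 7.6, -1.7]
y 133.29 mm F 7.49 31.85
[[103, 127, 79, 29, 1186], [113, 217, 60, 28, 454], [99, 233, 55, 28, 555], [142, 235, 6, 6, 20], [278, 342, 12, 5, 38]]
```

```bash
python3 -m inch '[[[-0.01,0,0],[0,0,0]],[[-0.02,0,0],[0,0,0]],[[-0.03,0,0],[0,0,0]],[[-0.04,0,0],[0,0,0]],[[-0.04,0,0],[0,0,0]],[[-0.04,0,0],[0,0,0]],[[-0.04,0,0],[0,0,0]],[[-0.04,0,0],[0,0,0]],[[-0.04,0,0],[0,0,0]],[[-0.04,0,0],[0,0,0]]]' | sed -n 4p
python3 m.py
python3 -m inch '[[[-0.01,0,0],[0,0,0]],[[-0.02,0,0],[0,0,0]],[[-0.03,0,0],[0,0,0]],[[-0.03,0,0],[0,0,0]],[[-0.03,0,0],[0,0,0]],[[-0.03,0,0],[0,0,0]],[[-0.03,0,0],[0,0,0]],[[-0.03,0,0],[0,0,0]],[[-0.03,0,0],[0,0,0]],[[-0.03,0,0],[0,0,0]]]' | sed -n 4p
python3 m.py
```

```text
ft_force: [-0.2, 7.5, -2.1]
y 130.14 mm F 7.5 32.9
[[103, 123, 79, 27, 1139], [117, 212, 55, 29, 453], [98, 228, 55, 28, 552], [142, 231, 6, 6, 20], [278, 339, 12, 4, 38]]
ft_force: [0.2, 7.8, -2.7]
y 127.96 mm F 7.7 33.95
[[102, 120, 80, 27, 1167], [116, 209, 56, 29, 461], [99, 225, 54, 27, 575], [141, 228, 6, 5, 19], [278, 337, 12, 4, 36]]
```

```bash
python3 -m inch '[[[-0.01,0,0],[0,0,0]],[[-0.02,0,0],[0,0,0]],[[-0.03,0,0],[0,0,0]],[[-0.03,0,0],[0,0,0]],[[-0.03,0,0],[0,0,0]],[[-0.03,0,0],[0,0,0]],[[-0.03,0,0],[0,0,0]],[[-0.03,0,0],[0,0,0]],[[-0.03,0,0],[0,0,0]],[[-0.03,0,0],[0,0,0]]]' | sed -n 4p
python3 m.py
python3 -m inch '[[[-0.01,0,0],[0,0,0]],[[-0.02,0,0],[0,0,0]],[[-0.03,0,0],[0,0,0]],[[-0.03,0,0],[0,0,0]],[[-0.03,0,0],[0,0,0]],[[-0.03,0,0],[0,0,0]],[[-0.03,0,0],[0,0,0]],[[-0.03,0,0],[0,0,0]],[[-0.03,0,0],[0,0,0]],[[-0.03,0,0],[0,0,0]]]' | sed -n 4p
python3 m.py
```

```text
ft_force: [-0.3, 8.9, -2.3]
y 125.63 mm F 8.85 35.0
[[101, 116, 81, 27, 1172], [115, 205, 57, 30, 461], [97, 222, 55, 27, 577], [141, 224, 6, 6, 20], [278, 337, 12, 4, 36]]
ft_force: [0.2, 8.5, -2.4]
y 123.21 mm F 8.43 36.05
[[102, 112, 80, 28, 1177], [115, 202, 56, 29, 466], [97, 218, 55, 27, 570], [140, 220, 6, 6, 18], [278, 337, 12, 4, 36]]
```

```bash
python3 -m inch '[[[-0.01,0,0],[0,0,0]],[[-0.02,0,0],[0,0,0]],[[-0.025,0,0],[0,0,0]],[[-0.025,0,0],[0,0,0]],[[-0.025,0,0],[0,0,0]],[[-0.025,0,0],[0,0,0]],[[-0.025,0,0],[0,0,0]],[[-0.025,0,0],[0,0,0]],[[-0.025,0,0],[0,0,0]],[[-0.025,0,0],[0,0,0]]]' | sed -n 4p
python3 m.py
```

```text
ft_force: [0.1, 8.9, -2.1]
y 121.26 mm F 8.8 37.1
[[102, 110, 80, 27, 1161], [115, 200, 56, 29, 457], [96, 215, 55, 27, 600], [140, 218, 6, 6, 19], [278, 337, 12, 4, 36]]
```

```bash
python3 -m inch '[[[-0.01,0,0],[0,0,0]],[[-0.02,0,0],[0,0,0]],[[-0.025,0,0],[0,0,0]],[[-0.025,0,0],[0,0,0]],[[-0.025,0,0],[0,0,0]],[[-0.025,0,0],[0,0,0]],[[-0.025,0,0],[0,0,0]],[[-0.025,0,0],[0,0,0]],[[-0.025,0,0],[0,0,0]],[[-0.025,0,0],[0,0,0]]]' | sed -n 4p
python3 m.py
```

```text
ft_force: [0.2, 8.9, -1.9]
y 119.27 mm F 8.78 38.15
[[102, 107, 80, 26, 1169], [107, 198, 64, 28, 473], [96, 213, 55, 26, 608], [140, 215, 6, 5, 19], [278, 337, 12, 4, 36]]
```

```bash
python3 -m inch '[[[-0.01,0,0],[0,0,0]],[[-0.02,0,0],[0,0,0]],[[-0.025,0,0],[0,0,0]],[[-0.025,0,0],[0,0,0]],[[-0.025,0,0],[0,0,0]],[[-0.025,0,0],[0,0,0]],[[-0.025,0,0],[0,0,0]],[[-0.025,0,0],[0,0,0]],[[-0.025,0,0],[0,0,0]],[[-0.025,0,0],[0,0,0]]]' | sed -n 4p
python3 m.py
```

```text
ft_force: [0.1, 9.3, -1.8]
y 117.27 mm F 9.19 39.2
[[101, 104, 81, 26, 1179], [109, 194, 62, 29, 473], [95, 209, 55, 27, 612], [139, 212, 6, 6, 19], [278, 337, 12, 4, 36]]
```

```bash
python3 -m inch '[[[-0.01,0,0],[0,0,0]],[[-0.02,0,0],[0,0,0]],[[-0.025,0,0],[0,0,0]],[[-0.025,0,0],[0,0,0]],[[-0.025,0,0],[0,0,0]],[[-0.025,0,0],[0,0,0]],[[-0.025,0,0],[0,0,0]],[[-0.025,0,0],[0,0,0]],[[-0.025,0,0],[0,0,0]],[[-0.025,0,0],[0,0,0]]]' | sed -n 4p
python3 m.py
```

```text
ft_force: [-0.6, 10.7, -1.8]
y 115.59 mm F 10.73 40.25
[[102, 102, 80, 26, 1180], [114, 193, 56, 28, 462], [96, 207, 54, 27, 603], [139, 209, 6, 6, 18], [278, 335, 12, 5, 42]]
```

```bash
python3 -m inch '[[[-0.005,0,0],[0,0,0]],[[-0.01,0,0],[0,0,0]],[[-0.01,0,0],[0,0,0]],[[-0.01,0,0],[0,0,0]],[[-0.01,0,0],[0,0,0]],[[-0.01,0,0],[0,0,0]],[[-0.01,0,0],[0,0,0]],[[-0.01,0,0],[0,0,0]],[[-0.01,0,0],[0,0,0]],[[-0.01,0,0],[0,0,0]]]' | sed -n 4p
python3 m.py
```

```text
ft_force: [0.3, 10.7, -2.5]
y 115.09 mm F 10.58 41.3
[[100, 101, 82, 26, 1191], [114, 191, 56, 29, 467], [96, 206, 54, 27, 608], [139, 208, 6, 6, 20], [278, 335, 12, 4, 36]]
```

```bash
python3 -m inch '[[[-0.005,0,0],[0,0,0]],[[-0.01,0,0],[0,0,0]],[[-0.012,0,0],[0,0,0]],[[-0.012,0,0],[0,0,0]],[[-0.012,0,0],[0,0,0]],[[-0.012,0,0],[0,0,0]],[[-0.012,0,0],[0,0,0]],[[-0.012,0,0],[0,0,0]],[[-0.012,0,0],[0,0,0]],[[-0.012,0,0],[0,0,0]]]' | sed -n 4p
python3 m.py
```

```text
ft_force: [-0.5, 11.1, -3.0]
y 114.48 mm F 11.06 42.35
[[100, 99, 82, 27, 1191], [114, 191, 56, 28, 467], [96, 205, 54, 27, 619], [140, 208, 5, 5, 18], [278, 334, 11, 5, 38]]
```

```bash
python3 -m inch '[[[0.03,0,0],[0,0,0]],[[0.08,0,0],[0,0,0]],[[0.15,0,0],[0,0,0]],[[0.25,0,0],[0,0,0]],[[0.3,0,0],[0,0,0]],[[0.3,0,-0.3],[0,0,0]],[[0.3,0,-0.6],[0,0,0]],[[0.3,0,-1],[0,0,0]],[[0.3,0,-1],[0,0,0]],[[0.3,0,-1],[0,0,0]]]'
python3 - <<'E'
from h import *
import cv2
p,r,o=state();im=manip.camera('wrist')[:,:,::-1].copy();q=[.532,.047,.119]
h=cv2.cvtColor(im,cv2.COLOR_BGR2HSV);m=cv2.inRange(h,(15,100,100),(35,255,255));n,l,st,ce=cv2.connectedComponentsWithStats(m)
print([st[i].tolist() for i in range(1,n) if st[i,4]>15]);print(projw(w(q,[(0,y,55) for y in(69,66,62,55,-55,-62,-70)]),p,r.as_quat()),o['clock'])
E
```

```text
clock: 43.4
position: [0.5149, 0.1811, 0.1568]
ee_rot: [0.664, 0.748, 0.001, 0.0]
ft_force: [0.0, 0.3, -1.2]
grip_width: -0.004
grasp_force: 0.0
[[152, 126, 57, 20, 545], [146, 193, 54, 30, 602]]
[[283.45218121 282.85323811]
 [283.45314953 285.88734278]
 [283.45441395 289.88314574]
 [283.45655477 296.73926405]
 [283.48035338 383.20049789]
 [283.48137842 387.50626602]
 [283.48249615 392.27884561]] 43.4
```

```bash
python3 -c "
from workcell import manip
print(manip.hand_in())"
```

```text
the job is handed in; nothing more can be done
None
```

I moved the shaft by one end to the orange rest, regripped it by its middle and laid it in the V-blocks. I then slid the tailstock up until the nose pressed it against the end stop at an estimated 3.5 N. I handed the job in at about 43 s with the arm clear; no verdict was reported back, and I did not recheck the bystanders at the end.

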